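# Free the jammed wash basket

### The arm

A 6-joint arm with a two-finger parallel gripper is mounted at the origin on the work surface. World frame = base frame: x ahead of the robot, y to its left, z up, the work surface at z = 0. Lengths are in mm, angles in rad, forces in N, time in s.
With the tool pointing down it reaches from about 325 to 900 mm from the base axis. Payload 3.5 kg.
Tool frame: the origin (TCP) lies at the very end of the fingers, on their centre line; the grasp point (between the pads) lies 19 mm behind it (manip.pinch_z is the distance from the TCP to the grasp point, in mm); z points along the fingers, x is the direction in which the jaws open and shut, and the axes are right-handed (so a half turn about z gives the same grasp; the last joint's range is limited). The gripper opens to 85 mm and grips with 20 to 120 N. Pads are 22 mm wide; open, the fingers measure 114 mm over their backs; the gripper's body (76 mm by 85 mm) begins 54 mm behind the grasp point. The pads swing forward as they close: fully open they stand 13 mm farther back than shut.
Start: joints at [-1.374, 0.276, -0.026, 1.268, 0, 1.467], TCP at [184.568, -597.123, 231.313] pointing down, gripper open.
Joint ranges: [-3.12, 3.12], [-0.85, 1.88], [-1.08, 1.24], [-1.95, 2.15], [-1.57, 1.53], [-3.14, 3.14]. Speed limits (rad/s): [2.57, 2.57, 3.14, 3.14, 3.14, 3.14].

### API

Orientations are given as a unit quaternion [w, x, y, z].
In Python, from bench import manip, capture gives the robot as it stands.
- The arm moves only by the tool step_arm, never from a script. Its argument "commands" is a list that holds one entry, the list of rows, each a list of 6 numbers: the shift along the world's x, y, z in cm, then the turn, a rotation vector about the world's x, y, z in rad. A call has 1 to 5 rows; each row shifts and turns the commanded pose from where the row before left it; what a row does not reach is not made up. A row lasts 1/10 s, in which the tool goes at most 50 mm and 8.59 degrees, less where a joint would pass 70% of its speed; a pose out of reach is approached as far as the arm can. A call with a gripper value outside its range is refused whole. "gripper" is the closure, from 0 (fully open) to 1 (shut), set as the call begins (left out, the last holds). The fingers move at their own pace and stop on an object; the grip force is fixed at half the most. Time passes only in rows, so rows that do not move let the fingers close. It gives the time, the measured TCP pose, the force and the opening at its end, in the units of the state.
- manip.read_state(): the state, without advancing time (a new reading comes with each control period).
- capture(name): name is "scene" or "top" or "wrist"; returns a dict with "frame" (480x640x3 uint8, red, green, blue), "fx", "fy", "cx", "cy" (pixels), "R" (3x3) and "t" (3): a world point X has camera coordinates R X + t. Camera axes: x right, y down, z forward; pixel columns grow to the right and rows downward; lengths in mm; the calibration is good to about 2 mm. A picture is of the moment at which its call begins. There is no depth.
- manip.finish_job(): hands the job in, once; it reports no verdict.
The state is a dict: "t": time; "q": joint angles; "dq": joint speeds; "effort": joint torques, N m; "ee_pos": TCP position; "tcp_rot": TCP orientation; "contact_force": force on the tool from outside, world axes, zero at the start; "moment": the same for the moment, N m; "gripper_width": finger opening in mm.
Only numpy, scipy, OpenCV 4.12 (cv2) and the standard library are available. Lean on these libraries where they do the work, as an engineer would, in place of code of your own. Each camera call takes 0.05 s, during which the arm holds its last target.

### The job

The wire basket has gone into the parts washer crooked and is jammed: its back end sits on the heater guard, tucked under the back deck, and its front end is down on the tank floor. First switch the washer off by tipping all four rockers of the row at the back over to the left (one drag of a finger along the row, from right to left, does it); then take the basket by its handle, swing it level while it is still in the tank's mouth so that its corners come free, without forcing it against the machine, and lift it out. Set the basket down gently, standing flat inside the drip tray beside the washer, clear of the cup that stands there, and leave the cup and the tins standing where they are.

Things in the scene. Friction and masses are not known exactly. Their poses are not given: they have to be found in the camera images.
- washer: white and steel bench-top parts washer, empty, fixed, 244 mm front to back, 176 wide. Origin on the bench under the middle of the tank's mouth; x to its back (console side, away from the robot), y to its left, z up. Tank floor z 35 mm; deck top z 151. Grey console bar along the back: x 97 to 143, y -108 to +108, top z 173 mm, rockers on it
- mouth (a point): middle of the tank's mouth at deck-top level (washer z 151 mm); washer axes. The mouth spans x -85 to +85, y -59 to +59 mm; its front and side walls go straight down
- slot (a point): middle of the gap behind the mouth, at washer x 98, z 128 mm; washer axes. The tank goes on under the back deck (edge at x 85, underside at z 147 mm) to x 112; a fixed dark heater guard, front face at x 86, fills it up to z 110, leaving a 37 mm high gap in which the basket's back end is caught
- bank_mid (a point): middle of the row of four rockers (washer x 120, y 0, z 175 mm), at the height of a rocker half that lies flush; washer axes. The row runs along y, rocker middles at y -57, -19, +19, +57 mm from here. The plain console top is 2 mm lower and goes on 36 mm past the row's end at each side
- rocker0 (a joint): black rocker switch 1 from the right (washer y -57 mm), 30 mm along the row, 20 wide; its top is a V of two halves tipping about its middle, hinge across the row. 0 rad = on: right (-y) half flush, left half rising 30 degrees to 7.5 mm proud at its end; 0.52 = off: left half flush, right half up. Stays where left; tips at about 2 N
- rocker1 (a joint): black rocker switch 2 from the right (washer y -19 mm), 30 mm along the row, 20 wide; its top is a V of two halves tipping about its middle, hinge across the row. 0 rad = on: right (-y) half flush, left half rising 30 degrees to 7.5 mm proud at its end; 0.52 = off: left half flush, right half up. Stays where left; tips at about 2 N
- rocker2 (a joint): black rocker switch 3 from the right (washer y +19 mm), 30 mm along the row, 20 wide; its top is a V of two halves tipping about its middle, hinge across the row. 0 rad = on: right (-y) half flush, left half rising 30 degrees to 7.5 mm proud at its end; 0.52 = off: left half flush, right half up. Stays where left; tips at about 2 N
- rocker3 (a joint): black rocker switch 4 from the right (washer y +57 mm), 30 mm along the row, 20 wide; its top is a V of two halves tipping about its middle, hinge across the row. 0 rad = on: right (-y) half flush, left half rising 30 degrees to 7.5 mm proud at its end; 0.52 = off: left half flush, right half up. Stays where left; tips at about 2 N
- basket_grip (a point): middle of the basket's grip, a flat black bar 10 mm thick (basket x), 96 long (y), 24 high (z) on two straps, 122 mm above the middle of the underside along basket z. x along the basket towards its end at the washer's back, z up out of it. Starts with x raised 30 degrees, handle leaning to the washer's front. Open space inside the basket below the grip
- basket_base (a point): middle of the underside of the wire basket: 160 mm long (x), 100 wide (y), 75 high, 0.45 to 0.8 kg; axes as basket_grip. At the start its back lower edge is about 95 mm behind and 115 mm above the washer's origin, its front lower edge on the tank floor. Opposite corners are 177 mm apart: it passes the 170 mm mouth only nearly level
- drip_tray: flat steel drip tray, fixed, 300 mm long (x), 160 wide (y), rim 14 mm high and 3 thick, floor 3 thick. Origin at the middle of its underside on the bench; x along it to the far end, where the cup stands. It lies to the right or the left of the washer
- cup_mid (a point): open aluminium spray-gun cup, 64 mm across at the rim, 70 mm high, standing in the tray's far end; this point is half-way up on its axis. Not to be moved
- tin_litre: paint tin 108 mm across, 128 mm high; origin at the middle of its underside. Not to be moved
- tin_half: paint tin 86 mm across, 98 mm high; origin at the middle of its underside. Not to be moved
- tin_small: paint tin 68 mm across, 66 mm high; origin at the middle of its underside. Not to be moved

How it is judged:
By the outcome, as a careful person would: the job done as asked, in the order asked, and still so for the second after the job is handed in, with the robot touching nothing.
It also fails if it takes over 58 s, if anything falls off the work surface, if the arm or the gripper's body presses on something with over 40 N, if the wrist force passes 120 N, or if a joint passes its speed limit or range.

## Working session

There is one attempt and no reset: what is moved stays moved. The work goes in short steps, Python scripts to look and compute and a tool call to move; the robot and the scene stay as the last step left them, time stands still between calls to the robot, and variables do not carry over. Pictures are saved under pics/ and viewed, and the job is handed in when it is done.

Besides the shell and the picture viewer there is one more tool, called after "Emit:" as name(argument=value, ...) on one line, values as JSON. step_arm: Moves the arm, as the interface text tells. Its arguments: {"type":"object","properties":{"commands":{"type":"array"},"gripper":{"type":"number"}},"required":["commands"]}

```bash
mkdir -p pics; ls; cat > h.py <<'E'
import numpy as np, cv2
from bench import manip, capture
def snap(name,fn):
    c=capture(name); cv2.imwrite('pics/'+fn,c['frame'][:,:,::-1]); np.savez('pics/'+fn[:-4]+'.npz',**{k:c[k] for k in c}); return c
def load(fn): return dict(np.load('pics/'+fn+'.npz'))
def ray(c,u,v):
    d=np.array([(u-c['cx'])/c['fx'],(v-c['cy'])/c['fy'],1.]); R=np.array(c['R']); 
    o=-R.T@c['t']; return o,R.T@d
def onz(c,u,v,z):
    o,d=ray(c,u,v); return o+d*(z-o[2])/d[2]
def proj(c,X):
    p=np.array(c['R'])@np.array(X,float)+c['t']; return np.array([c['fx']*p[0]/p[2]+c['cx'],c['fy']*p[1]/p[2]+c['cy']])
E
python3 - <<'E'
from h import *
for n in ['scene','top','wrist']:
    c=snap(n,n+'0.png'); print(n,c['fx'],c['R'],c['t'], -np.array(c['R']).T@c['t'])
print(manip.read_state())
E
```

```text
pics
scene 533.1664443394084 [[ 0.48215547  0.87608427 -0.00156843]
 [ 0.63098378 -0.34850458 -0.69311184]
 [-0.60777098  0.33319802 -0.72082835]] [-307.06534186 -271.07755863 1680.15031135] [1340.24538239 -385.2794056  1022.73130895]
top 570.7014637888756 [[ 0.06023846 -0.99818265 -0.00164888]
 [-0.97773732 -0.05867183 -0.20146301]
 [ 0.20100014  0.013748   -0.97949474]] [ -23.29902668  644.7506006  1455.46253049] [ 339.25205041   -5.43767961 1555.47286611]
wrist 332.15546729564005 [[ 0.29533161 -0.9553908  -0.00276799]
 [-0.90283805 -0.28003177  0.32629077]
 [-0.31251032 -0.09386493 -0.9452654 ]] [-623.91155453  -42.41280613  381.76868277] [ 265.27556074 -572.12160227  372.98465148]
{'t': 0.15, 'q': array([-1.37436981e+00,  2.76959716e-01, -2.75434653e-02,  1.26802613e+00,
        7.69228868e-06,  1.46737592e+00]), 'dq': array([ 0.00028746, -0.00130192,  0.00395282,  0.00048822,  0.00030038,
       -0.00143282]), 'effort': array([ 1.53642141e-04, -4.46055830e+01,  2.95638674e+01,  1.05142262e-02,
       -1.15848939e-04,  1.11919596e-05]), 'ee_pos': array([ 184.46948148, -596.51810431,  230.42625361]), 'tcp_rot': array([-5.86399339e-04,  8.04789717e-01, -5.93559399e-01, -6.37930331e-04]), 'contact_force': array([-1.00624104,  0.49014408, -0.45547114]), 'moment': array([ 0.02668645,  0.03954282, -0.01972942]), 'gripper_width': 85.53792217093715}
```

View pics/scene0.png

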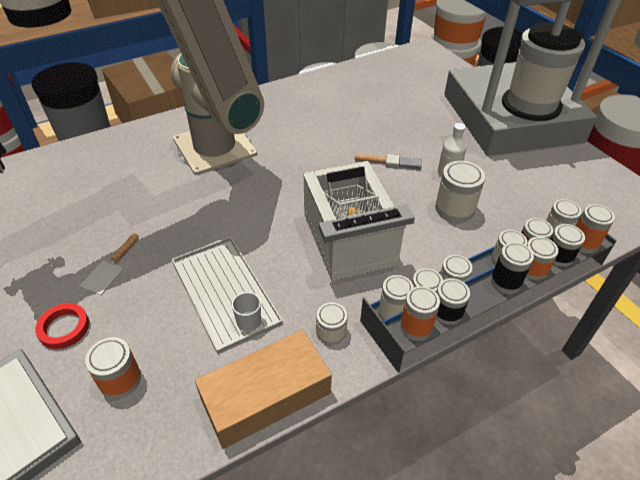

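View pics/top0.png

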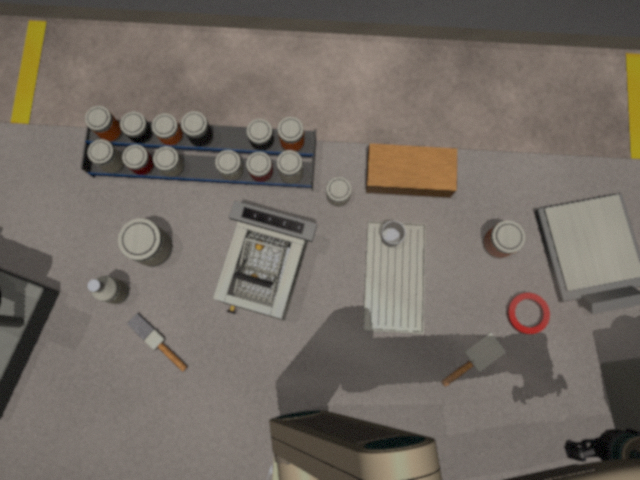

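View pics/wrist0.png

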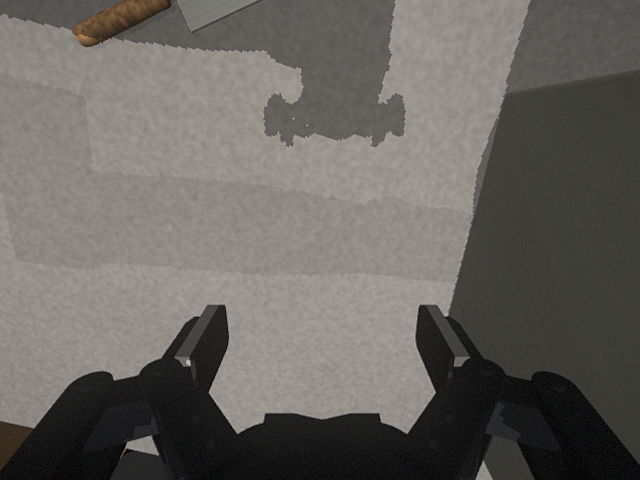

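The top view shows the washer at about (263,262), turned slightly, and the drip tray to its right at (395,277), with the cup at (392,233). The console, with its row of rockers, is at (272,220). I'll zoom in.

```bash
python3 - <<'E'
import cv2
a=cv2.imread('pics/top0.png')[190:330,200:340]; cv2.imwrite('pics/z1.png',cv2.resize(a,None,fx=4.2,fy=4.2,interpolation=cv2.INTER_CUBIC))
a=cv2.imread('pics/scene0.png')[150:285,290:425]; cv2.imwrite('pics/z2.png',cv2.resize(a,None,fx=4.4,fy=4.4,interpolation=cv2.INTER_CUBIC))
a=cv2.imread('pics/top0.png')[165:345,340:480]; cv2.imwrite('pics/z3.png',cv2.resize(a,None,fx=3.3,fy=3.3,interpolation=cv2.INTER_CUBIC))
E
```

```text
(no output)
```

View pics/z1.png

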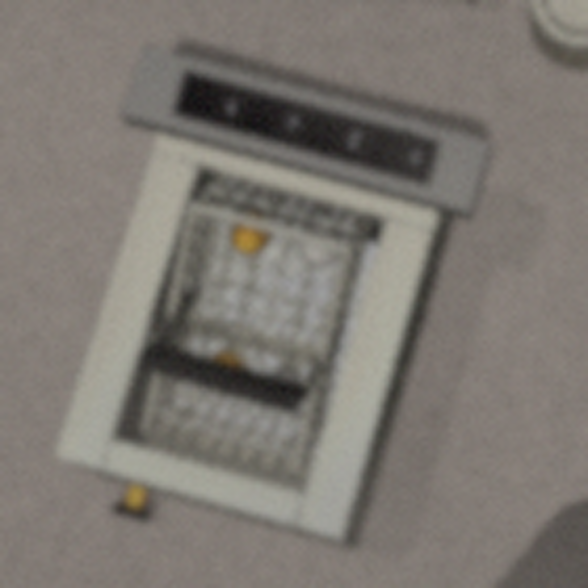

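View pics/z2.png

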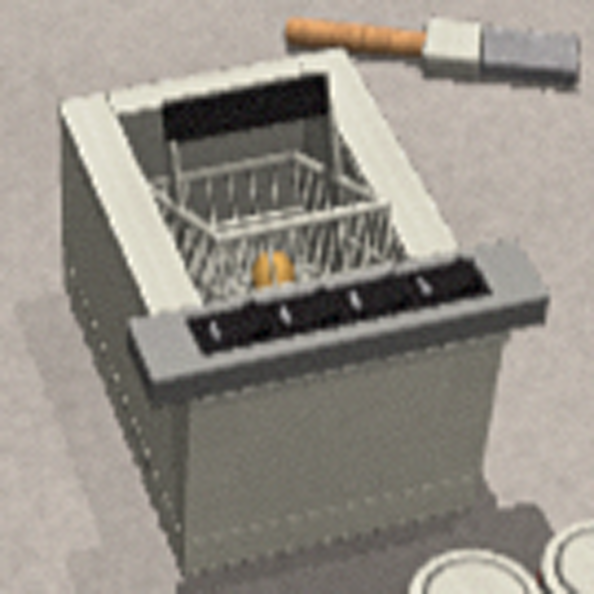

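View pics/z3.png

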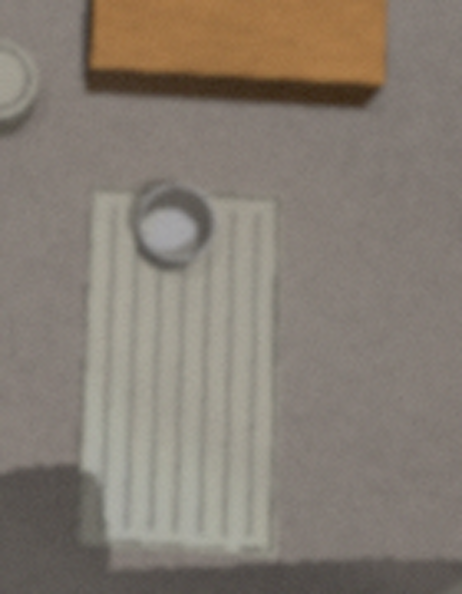

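```bash
cat > m1.py <<'E'
from h import *
c=load('top0'); s=load('scene0')
def T(x,y,z): return onz(c,(x+.5)/4.2+200-.5,(y+.5)/4.2+190-.5,z)
def S(x,y,z): return onz(s,(x+.5)/4.4+290-.5,(y+.5)/4.4+150-.5,z)
if __name__=='__main__':
    np.set_printoptions(precision=1,suppress=True)
    for n,p in dict(bl=(145,45),br=(488,130),fr=(475,215),fl=(122,122)).items(): print('con',n,T(*p,173))
    for n,p in dict(fl=(58,458),fr=(352,543)).items(): print('deck',n,T(*p,151))
    for n,p in dict(bl=(200,168),br=(380,220),fr=(298,490),fl=(112,437)).items(): print('mouth',n,T(*p,151))
    for n,p in dict(bl=(180,72),br=(438,140),fr=(430,182),fl=(177,115)).items(): print('bank',n,T(*p,175))
    print('scene')
    for n,p in dict(br=(155,382),bl=(548,292),fl=(510,243),fr=(130,325)).items(): print('con',n,S(*p,173))
    for n,p in dict(fr=(62,103),fl=(348,50)).items(): print('deck',n,S(*p,151))
    for n,p in dict(r=(190,313),l=(475,258),bl=(492,295),br=(208,355)).items(): print('bank',n,S(*p,175))
    def t3(x,y,z): return onz(c,(x+.5)/3.3+340-.5,(y+.5)/3.3+165-.5,z)
    for n,p in dict(tl=(95,190),tr=(278,198),br=(270,555),bl=(80,545)).items(): print('tray',n,t3(*p,14))
    print('cup rim',t3(173,224,70))
E
python3 m1.py
```

```text
con bl [693.4 236.2 173. ]
con br [653.8  28.9 173. ]
con fr [602.2  33.4 173. ]
con fl [645.6 245.5 173. ]
deck fl [447.5 268.2 151. ]
deck fr [408.7  93.  151. ]
mouth bl [625.1 200.3 151. ]
mouth br [600.   90.3 151. ]
mouth fr [437.3 126.7 151. ]
mouth fl [461.6 237.8 151. ]
bank bl [677.6 213.6 175. ]
bank br [645.5  58.  175. ]
bank fr [620.  61. 175.]
bank fl [651.4 213.1 175. ]
scene
con br [647.5  28.  173. ]
con bl [690.2 238.1 173. ]
con fl [650.4 242.8 173. ]
con fr [606.5  36.7 173. ]
deck fr [410.8 102.1 151. ]
deck fl [449.7 273.5 151. ]
bank r [615.5  66.9 175. ]
bank l [652.5 218.4 175. ]
bank bl [679.6 210.  175. ]
bank br [645.8  59.7 175. ]
tray tl [ 694.  -112.8   14. ]
tray tr [ 696.3 -266.2   14. ]
tray br [ 401.  -266.8   14. ]
tray bl [ 399.7 -113.5   14. ]
cup rim [ 656.8 -172.8   70. ]
```

```bash
cat > m2.py <<'E'
from m1 import *
from scipy.optimize import least_squares
obs=[]
for p,q in {(145,45):(143,108),(488,130):(143,-108),(475,215):(97,-108),(122,122):(97,108)}.items(): obs.append((T(*p,173),q))
for p,q in {(155,382):(143,-108),(548,292):(143,108),(510,243):(97,108),(130,325):(97,-108)}.items(): obs.append((S(*p,173),q))
for p,q in {(58,458):(-101,88),(352,543):(-101,-88)}.items(): obs.append((T(*p,151),q))
for p,q in {(62,103):(-101,-88),(348,50):(-101,88)}.items(): obs.append((S(*p,151),q))
for p,q in {(200,168):(85,59),(380,220):(85,-59),(298,490):(-85,-59),(112,437):(-85,59)}.items(): obs.append((T(*p,151),q))
def W(v,q): return np.array([v[0]+np.cos(v[2])*q[0]-np.sin(v[2])*q[1],v[1]+np.sin(v[2])*q[0]+np.cos(v[2])*q[1]])
f=lambda v: np.concatenate([W(v,q)-p[:2] for p,q in obs])
r=least_squares(f,[531,161,-.19],loss='soft_l1',f_scale=3)
if __name__=='__main__':
    np.set_printoptions(precision=1,suppress=True)
    print(r.x, np.degrees(r.x[2])); print(f(r.x).reshape(-1,2))
def inv(v,p):
    d=np.array(p[:2])-v[:2]; c_,s_=np.cos(v[2]),np.sin(v[2]); return np.array([c_*d[0]+s_*d[1],-s_*d[0]+c_*d[1]])
if __name__=='__main__':
    print('grip top view', inv(r.x,T(228,374,193.5)),'expect -37'); print('scene',inv(r.x,S(246,109,183)),'expect -31')
    print('bar ends top', inv(r.x,T(150,358,193.5)),inv(r.x,T(305,392,193.5)))
    print('bar ends scene', inv(r.x,S(164,122,183)),inv(r.x,S(328,95,183)))
E
python3 m2.py
```

```text
[530.2 162.4  -0.2] -12.184872549180621
[[-0.6  1.5]
 [-6.6 -2.3]
 [ 0.   3. ]
 [ 2.2  1.9]
 [-0.3 -1.3]
 [ 2.6 -0.4]
 [-2.6  4.7]
 [-4.3 -0.4]
 [ 2.6  1.5]
 [ 4.2  4.7]
 [ 2.1 -4.5]
 [ 0.3 -3.7]
 [ 0.6  1.9]
 [ 0.9 -3.6]
 [-2.7 -4. ]
 [-2.   0.2]]
grip top view [-33.   -1.7] expect -37
scene [-32.5   2. ] expect -31
bar ends top [-36.2  44. ] [-31. -47.]
bar ends scene [-35. -45.] [-30.8  49.8]
```

Emit:
step_arm(commands=[[[2.0,3.0,1.5,0,0,0.05],[2.2,3.2,2,0,0,0.05],[2.2,3.2,2,0,0,0.05],[2.2,3.2,1,0,0,0.05],[2.2,3.2,0,0,0,0.05]]], gripper=1)

```text
t: 0.65
ee_pos: [293.7, -438.7, 298.2]
tcp_rot: [0.001, 0.873, -0.488, 0.002]
contact_force: [0.5, -0.1, -0.3]
gripper_width: 12.6
```

Emit:
step_arm(commands=[[[2.2,3.2,0,0,0,0.05],[2.2,3.2,0,0,0,0.05],[2.2,3.2,0,0,0,0.05],[2.2,3.2,0,0,0,0.05],[2.2,3.2,0,0,0,0.05]]])

```text
t: 1.15
ee_pos: [403.0, -277.5, 296.1]
tcp_rot: [-0.0, 0.927, -0.375, -0.0]
contact_force: [1.0, -1.1, -1.9]
gripper_width: -0.1
```

Emit:
step_arm(commands=[[[2.2,3.2,0,0,0,0.05],[2.2,3.2,0,0,0,0.05],[2.2,3.2,0,0,0,0.05],[2.2,3.2,0,0,0,0.05],[2.2,3.2,0,0,0,0.05]]])

```text
t: 1.65
ee_pos: [513.0, -117.6, 296.0]
tcp_rot: [0.0, 0.967, -0.257, -0.0]
contact_force: [0.8, 0.4, 0.1]
gripper_width: -0.1
```

Emit:
step_arm(commands=[[[2.2,3.2,0,0,0,0.06],[2.2,3.2,0,0,0,0.06],[2.2,3.2,0,0,0,0.06],[1.2,1.8,0,0,0,0.06],[0,0,0,0,0,0.06]]])

```text
t: 2.15
ee_pos: [591.7, -2.5, 295.5]
tcp_rot: [-0.0, 0.994, -0.107, -0.0]
contact_force: [-0.6, -0.4, 0.3]
gripper_width: -0.0
```

```bash
python3 - <<'E'
from h import *
c=snap('wrist','w1.png'); print(-c['R'].T@c['t'],c['R'][2])
E
```

```text
[610.16383537  79.24242362 438.25214647] [-0.07070532 -0.3171179  -0.94574679]
```

View pics/w1.png

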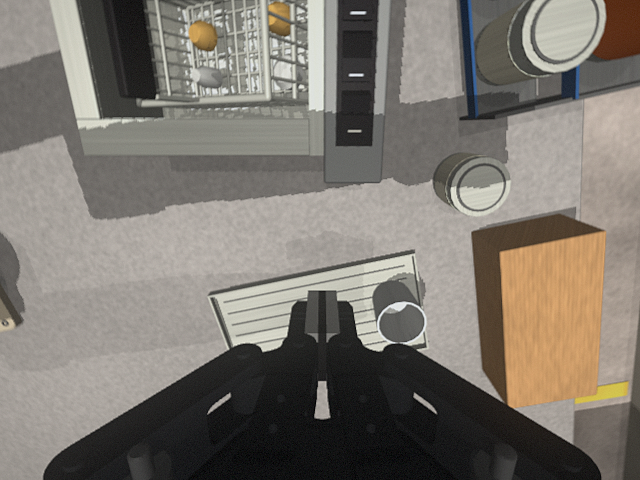

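Wrist view: the console's right end is at (323..381, 181), the deck's right edge runs along row 156 from column 84, and rocker 1 is at (353,103–145). I'll refine the pose with these.

```bash
python3 - <<'E'
from m2 import *
np.set_printoptions(precision=1,suppress=True)
w=load('w1')
for n,p,z,e in [('con fr',(324,182),173,(97,-108)),('con br',(381,182),173,(143,-108)),('con front far',(327,0),173,(97,0)),('con back far',(398,0),173,(143,0)),('deck fr',(84,156),151,(-101,-88)),('rock fr',(337,145),173,(110,-72)),('rock br',(372,145),173,(130,-72)),('mouth fr',(105,119),151,(-85,-59)),('mouth f far',(80,0),151,(-85,0))]:
    X=onz(w,*p,z); print(n,X,inv(r.x,X),e)
for n,p in dict(fl=(210,293),bl=(414,252)).items(): print('tray',n,onz(w,*p,14))
print('cup far rim', onz(w,375,285+20,70), onz(w,402,323,70))
E
python3 - <<'E'
import cv2
a=cv2.imread('pics/w1.png')[:200,40:420]; cv2.imwrite('pics/z4.png',cv2.resize(a,None,fx=2.1,fy=2.1,interpolation=cv2.INTER_CUBIC))
E
```

```text
con fr [602.3  36.8 173. ] [  96.9 -107.6] (97, -108)
con br [646.7  27.1 173. ] [ 142.4 -107.6] (143, -108)
con front far [630.2 156.6 173. ] [99.  15.5] (97, 0)
con back far [677.2 146.4 173. ] [147.   15.4] (143, 0)
deck fr [408.5  97.8 151. ] [-105.3  -88.8] (-101, -88)
rock fr [618.1  62.5 173. ] [107.  -79.1] (110, -72)
rock br [644.4  56.7 173. ] [133.9 -79.2] (130, -72)
mouth fr [438.2 121.3 151. ] [-81.3 -59.6] (-85, -59)
mouth f far [454.8 201.8 151. ] [-82.   22.6] (-85, 0)
tray fl [ 404.6 -109.    14. ]
tray bl [ 697.7 -108.4   14. ]
cup far rim [ 629.3 -144.4   70. ] [ 658.9 -177.7   70. ]
```

View pics/z4.png

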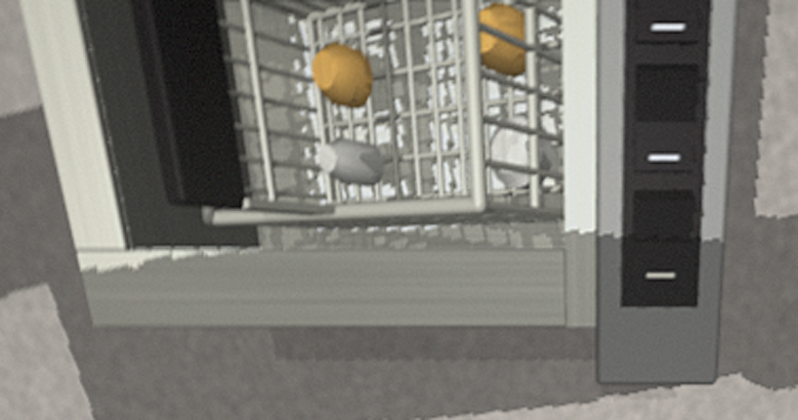

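Emit:
step_arm(commands=[[[0.9,1.2,-1.5,-0.088,0.019,0],[0.9,1.2,-2,-0.088,0.019,0],[0.9,1.2,-2,-0.088,0.019,0],[0.9,1.0,-2,-0.088,0.019,0],[0,0,-1.5,-0.088,0.019,0]]])

```text
t: 2.7
ee_pos: [627.1, 41.7, 205.0]
tcp_rot: [0.224, 0.968, -0.108, -0.023]
contact_force: [0.6, -0.4, 0.5]
gripper_width: -0.3
```

Emit:
step_arm(commands=[[[0,0,-0.8,0,0,0],[0,0,0,0,0,0]]])

```text
t: 2.9
ee_pos: [625.3, 40.8, 196.3]
tcp_rot: [0.222, 0.969, -0.107, -0.025]
contact_force: [0.2, -0.2, -0.2]
gripper_width: -0.0
```

Emit:
step_arm(commands=[[[0.2,0.3,-0.8,0,0,0],[0,0,-0.6,0,0,0],[0,0,0,0,0,0]]])

```text
t: 3.2
ee_pos: [628.3, 43.0, 184.4]
tcp_rot: [0.222, 0.969, -0.108, -0.023]
contact_force: [0.0, -0.9, 0.2]
gripper_width: 0.0
```

Emit:
step_arm(commands=[[[0,0,-0.2,0,0,0],[0,0,0,0,0,0]]])

```text
t: 3.4
ee_pos: [628.6, 43.5, 182.7]
tcp_rot: [0.222, 0.969, -0.108, -0.023]
contact_force: [-0.1, 0.1, -0.0]
gripper_width: -0.3
```

Emit:
step_arm(commands=[[[0,0,-0.1,0,0,0],[0,0,0,0,0,0]]])

```text
t: 3.6
ee_pos: [628.6, 43.8, 181.4]
tcp_rot: [0.222, 0.969, -0.108, -0.023]
contact_force: [-0.7, 0.9, -0.2]
gripper_width: -0.3
```

Emit:
step_arm(commands=[[[0,0,-0.1,0,0,0],[0,0,0,0,0,0]]])

```text
t: 3.8
ee_pos: [628.5, 43.9, 180.2]
tcp_rot: [0.222, 0.969, -0.107, -0.023]
contact_force: [0.7, -0.9, 0.7]
gripper_width: 0.2
```

Emit:
step_arm(commands=[[[0,0,-0.1,0,0,0],[0,0,0,0,0,0]]])

```text
t: 4.0
ee_pos: [628.5, 43.9, 179.1]
tcp_rot: [0.222, 0.969, -0.107, -0.023]
contact_force: [0.1, -0.0, 0.3]
gripper_width: -0.1
```

Emit:
step_arm(commands=[[[0,0,-0.1,0,0,0],[0,0,0,0,0,0]]])

```text
t: 4.2
ee_pos: [628.5, 43.9, 178.1]
tcp_rot: [0.222, 0.969, -0.107, -0.023]
contact_force: [-0.1, -1.1, -0.4]
gripper_width: 0.1
```

Emit:
step_arm(commands=[[[0,0,-0.1,0,0,0],[0,0,0,0,0,0]]])

```text
t: 4.4
ee_pos: [628.5, 43.9, 177.1]
tcp_rot: [0.222, 0.969, -0.107, -0.023]
contact_force: [0.8, 0.4, 0.1]
gripper_width: -0.0
```

Emit:
step_arm(commands=[[[0,0,-0.1,0,0,0],[0,0,0,0,0,0]]])

```text
t: 4.6
ee_pos: [628.7, 43.9, 176.5]
tcp_rot: [0.222, 0.969, -0.108, -0.023]
contact_force: [-0.1, -1.2, 0.8]
gripper_width: -0.3
```

Emit:
step_arm(commands=[[[0,0,-0.1,0,0,0],[0,0,0,0,0,0]]])

```text
t: 4.8
ee_pos: [628.7, 43.9, 176.3]
tcp_rot: [0.222, 0.969, -0.107, -0.022]
contact_force: [-1.2, 1.1, 4.1]
gripper_width: 0.2
```

```bash
python3 - <<'E'
from h import *
c=snap('wrist','w2.png'); print(manip.read_state()['contact_force'])
E
```

```text
[-0.76221718  0.71019731  4.91992441]
```

View pics/w2.png

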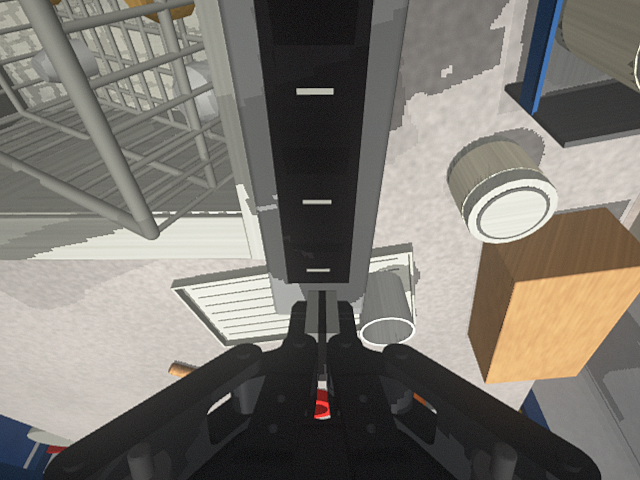

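Contact with the console top shows at TCP z ≈176.4. The finger is centred on the row, with the row at columns 290–350 and the tip at (322,300). I'll raise 3 mm and drag left.

Emit:
step_arm(commands=[[[0,0,0.3,0,0,0],[0.21,0.98,0,0,0,0],[0.21,0.98,0,0,0,0],[0.21,0.98,0,0,0,0],[0.21,0.98,0,0,0,0]]])

```text
t: 5.35
ee_pos: [637.0, 82.0, 179.3]
tcp_rot: [0.225, 0.968, -0.107, -0.023]
contact_force: [-1.0, -2.3, 3.7]
gripper_width: 0.1
```

Emit:
step_arm(commands=[[[0.21,0.98,0,0,0,0],[0.21,0.98,0,0,0,0],[0,0,0,0,0,0]]])

```text
t: 5.65
ee_pos: [641.8, 104.8, 178.3]
tcp_rot: [0.221, 0.969, -0.107, -0.022]
contact_force: [-0.0, 2.0, 3.0]
gripper_width: 0.0
```

```bash
python3 - <<'E'
from h import *
c=snap('wrist','w3.png'); print(manip.read_state()['contact_force'])
E
```

```text
[0.82244037 3.1889603  4.06395213]
```

View pics/w3.png

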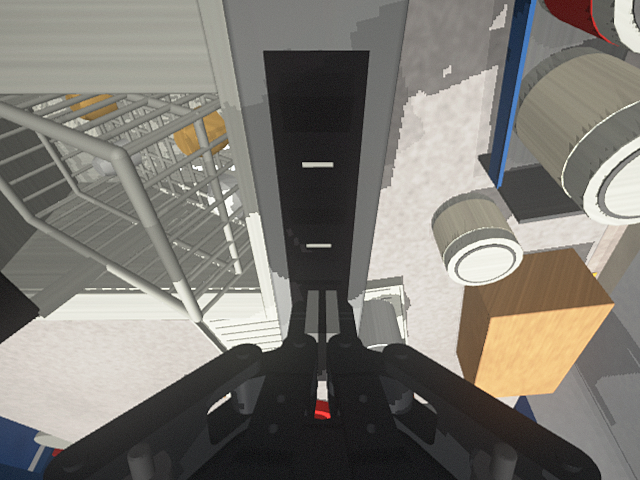

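The drag is going well, with small forces. I'll carry on.

Emit:
step_arm(commands=[[[0.21,0.98,0,0,0,0],[0.21,0.98,0,0,0,0],[0.21,0.98,0,0,0,0],[0.21,0.98,0,0,0,0],[0.21,0.98,0,0,0,0]]])

```text
t: 6.2
ee_pos: [651.4, 150.3, 179.1]
tcp_rot: [0.225, 0.968, -0.107, -0.023]
contact_force: [-1.9, -10.5, 6.8]
gripper_width: -0.1
```

Emit:
step_arm(commands=[[[0.21,0.98,0,0,0,0],[0.21,0.98,0,0,0,0],[0.21,0.98,0,0,0,0],[0.21,0.98,0,0,0,0],[0.21,0.98,0,0,0,0]]])

```text
t: 6.7
ee_pos: [662.3, 201.4, 178.3]
tcp_rot: [0.222, 0.969, -0.108, -0.023]
contact_force: [0.7, -0.5, 0.9]
gripper_width: 0.0
```

Emit:
step_arm(commands=[[[0.21,0.98,0,0,0,0],[0.21,0.98,0,0,0,0],[0,0,0,0,0,0]]])

```text
t: 7.0
ee_pos: [666.5, 222.5, 177.3]
tcp_rot: [0.221, 0.969, -0.107, -0.023]
contact_force: [-0.5, 0.1, -0.1]
gripper_width: -0.3
```

Emit:
step_arm(commands=[[[0,0,2,0,0,0],[0,0,3,0.088,-0.019,0],[-1,0,4,0.088,-0.019,0],[-3,-0.5,4,0.088,-0.019,0],[-4,-1,0,0.088,-0.019,0]]], gripper=0)

```text
t: 7.5
ee_pos: [590.3, 206.6, 315.3]
tcp_rot: [0.04, 0.993, -0.11, 0.002]
contact_force: [0.9, -1.0, 1.5]
gripper_width: 72.1
```

Emit:
step_arm(commands=[[[-4,-1,0,0.086,-0.019,0],[-4,-1,0,0,0,0],[-2,0,0,0,0,0],[0,0,0,0,0,0]]])

```text
t: 7.9
ee_pos: [483.7, 184.9, 308.7]
tcp_rot: [0.001, 0.994, -0.11, -0.0]
contact_force: [0.3, -0.7, -0.4]
gripper_width: 85.3
```

```bash
python3 - <<'E'
from h import *
c=snap('wrist','w4.png'); c=snap('scene','s4.png'); snap('top','t4.png')
a=c['frame'][150:285,290:425,::-1]; cv2.imwrite('pics/z5.png',cv2.resize(a,None,fx=4.4,fy=4.4,interpolation=cv2.INTER_CUBIC))
print(manip.read_state()['ee_pos'])
E
```

```text
[487.43889304 185.54670096 308.24453871]
```

View pics/w4.png

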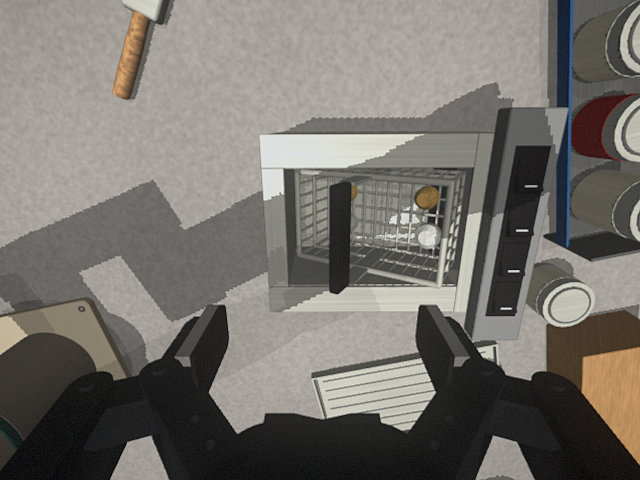

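View pics/z5.png

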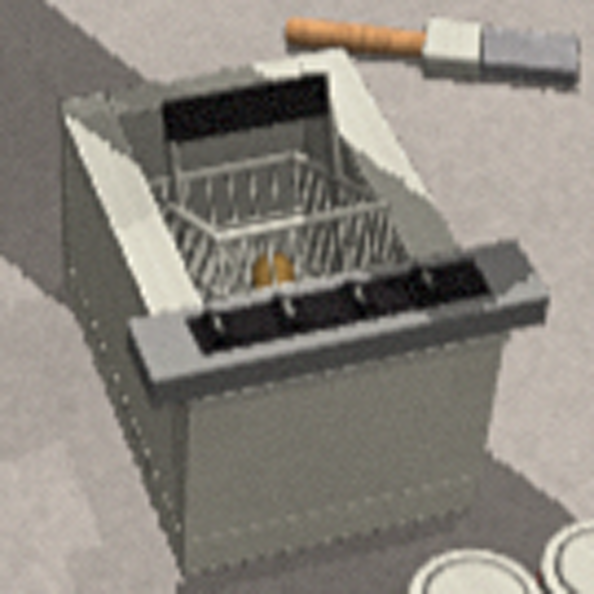

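```bash
python3 - <<'E'
from m2 import *
np.set_printoptions(precision=1,suppress=True)
for f,ps in [('w1',[(354,131),(356,75),(358,13)]),('w4',[(507,309),(513,271),(521,230),(531,186)])]:
    w=load(f)
    for p in ps: print(f, inv(r.x,onz(w,*p,175)), inv(r.x,onz(w,*p,181)))
a=cv2.imread('pics/w4.png'); b=a[100:340,440:600]; cv2.imwrite('pics/z6.png',cv2.resize(b,None,fx=2.5,fy=2.5,interpolation=cv2.INTER_CUBIC))
b=a[120:320,240:500]; cv2.imwrite('pics/z7.png',cv2.resize(b,None,fx=3,fy=3,interpolation=cv2.INTER_CUBIC))
E
```

```text
w1 [119.6 -68.9] [119.  -68.8]
w1 [119.9 -30.7] [119.3 -31.5]
w1 [120.    7.4] [119.5   5.7]
w4 [125.1 -71.1] [121.3 -67.4]
w4 [123.7 -31.6] [119.9 -28.8]
w4 [123.6   7.5] [119.9   9.5]
w4 [124.7  46. ] [120.9  47.1]
```

View pics/z6.png

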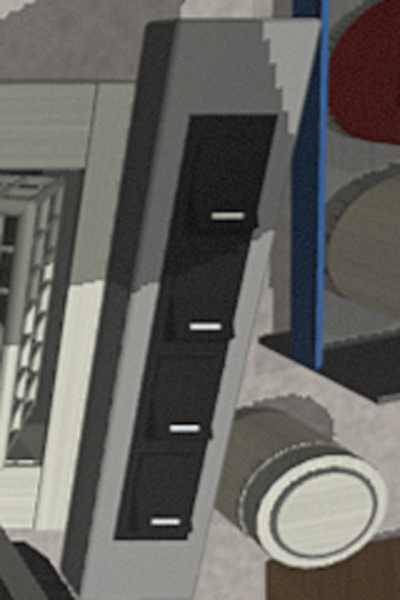

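View pics/z7.png

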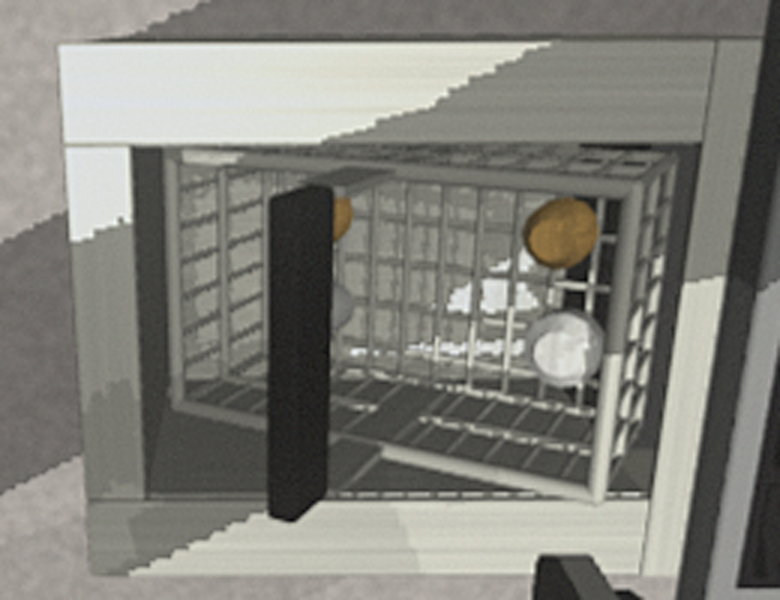

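```bash
python3 - <<'E'
from m2 import *
np.set_printoptions(precision=1,suppress=True)
w=load('w4')
for p,z,e in [((330,185),188.5,(-45.6,48)),((329.7,291),188.5,(-45.6,-48)),((351,181.7),172.8,(-25,48)),((349,284),172.8,(-25,-48)),
 ((262,133.5),151,(-101,88)),((270,311),151,(-101,-88)),((284.5,168),151,(-85,59)),((289,286),151,(-85,-59)),((472,168),151,(85,59)),((456,286),151,(85,-59)),
 ((513,107),173,(97,108)),((472,338),173,(97,-108))]:
    X=onz(w,p[0],p[1],z); print(X,inv(r.x,X),e)
E
```

```text
[498.7 220.9 188.5] [-43.2  50.5] (-45.6, 48)
[478.6 129.  188.5] [-43.4 -43.5] (-45.6, -48)
[516.2 217.  172.8] [-25.2  50.4] (-25, 48)
[496.2 124.  172.8] [-25.1 -44.7] (-25, -48)
[450.3 270.7 151. ] [-101.   89.] (-101, 88)
[410.  100.3 151. ] [-104.4  -86.1] (-101, -88)
[461.8 238.  151. ] [-82.9  59.5] (-85, 59)
[436.4 123.8 151. ] [-83.6 -57.5] (-85, -59)
[624.7 201.5 151. ] [84.1 58.2] (85, 59)
[600.3  87.1 151. ] [ 84.4 -58.8] (85, -59)
[650.4 246.5 173. ] [ 99.8 107.6] (97, 108)
[603.4  39.4 173. ] [  97.5 -104.8] (97, -108)
```

All four rocker marks fit raised right halves: washer x comes to about 120 at z 181, and they look the same in the crop, so they read as off. The grip is at washer (-34, +3). I'll tilt and go to the pre-grasp.

Emit:
step_arm(commands=[[[-0.5,0,0,-0.0221,-0.1023,0],[-0.5,0,-1,-0.0221,-0.1023,0],[-1,-0.2,-1.5,-0.0221,-0.1023,0],[-1,-0.2,-1.5,-0.0221,-0.1023,0],[0,0,-1.5,-0.0221,-0.1023,0]]])

```text
t: 8.55
ee_pos: [457.0, 181.7, 253.2]
tcp_rot: [0.027, 0.959, -0.107, 0.26]
contact_force: [-0.0, 0.0, -1.4]
gripper_width: 85.2
```

Emit:
step_arm(commands=[[[0,0,0,0,0,0]]])

```text
t: 8.65
ee_pos: [449.4, 179.6, 244.5]
tcp_rot: [0.031, 0.962, -0.104, 0.251]
contact_force: [-0.6, -0.5, -1.1]
gripper_width: 85.3
```

Emit:
step_arm(commands=[[[0,0,0,0,0,0],[0,0,0,0,0,0]]])

```text
t: 8.85
ee_pos: [460.1, 182.5, 256.7]
tcp_rot: [0.026, 0.959, -0.107, 0.259]
contact_force: [0.8, -1.3, 0.5]
gripper_width: 85.2
```

```bash
cat > st.py <<'E'
from m2 import *
from scipy.spatial.transform import Rotation as Ro
np.set_printoptions(precision=3,suppress=True)
s=manip.read_state(); q=s['tcp_rot']; M=Ro.from_quat([q[1],q[2],q[3],q[0]]).as_matrix()
Wm=Ro.from_euler('z',r.x[2]).as_matrix()
# desired basket/tool: washer frame
L=Wm.T@M
p=s['ee_pos']; pw=np.r_[inv(r.x,p),p[2]]; g=pw-19*L[:,2]
th=np.degrees(np.arctan2(L[0,2],-L[2,2]))
print('t',s['t'],'tcp',p,'washer tcp',pw,'grasp pt',g,'tilt',th,'yaw err',np.degrees(np.arctan2(L[1,0],L[0,0])),'roll',np.degrees(np.arctan2(L[1,2],-L[2,2])))
# implied basket if grip at offset k along tool from grasp pt
def B(k=0):
    t=np.radians(th); bx=np.array([np.cos(t),np.sin(t)]); bz=np.array([-np.sin(t),np.cos(t)])
    gr=g[[0,2]]-k*bz*1.0
    base=gr-122*bz
    return dict(back_low=base+80*bx,front_low=base-80*bx,front_up=base-80*bx+75*bz,back_up=base+80*bx+75*bz,y=g[1])
print({k_:np.round(v,1) for k_,v in B().items()}); print('F',s['contact_force'],'M',s['moment'],'w',s['gripper_width'])
E
python3 st.py
```

```text
t 8.85 tcp [460.136 182.549 256.677] washer tcp [-72.76    4.92  256.677] grasp pt [-82.317   4.912 273.099] tilt 30.196801978460037 yaw err -0.6930652635743221 roll 0.027728146994163292
{'back_low': array([ 48.2, 207.9]), 'front_low': array([-90.1, 127.4]), 'front_up': array([-127.8,  192.2]), 'back_up': array([ 10.5, 272.7]), 'y': np.float64(4.9)}
F [ 0.827 -1.271  0.467] M [0.14  0.411 0.003] w 85.22893783505613
```

Emit:
step_arm(commands=[[[-0.5,0,0,0,0,0.012],[0,0,0,0,0,0],[0.5,-0.1,-0.9,0,0,0],[1.0,-0.2,-1.8,0,0,0],[1.0,-0.2,-1.8,0,0,0]]], gripper=0.55)

```text
t: 9.35
ee_pos: [477.8, 176.4, 208.1]
tcp_rot: [0.025, 0.96, -0.101, 0.258]
contact_force: [1.0, 0.4, -0.7]
gripper_width: 38.2
```

Emit:
step_arm(commands=[[[0,0,0,0,0,0],[0,0,0,0,0,0]]])

```text
t: 9.55
ee_pos: [476.4, 175.9, 207.5]
tcp_rot: [0.026, 0.961, -0.101, 0.257]
contact_force: [-0.3, 0.3, 0.9]
gripper_width: 38.3
```

```bash
python3 st.py; python3 - <<'E'
from h import *
c=snap('wrist','w5.png'); c=snap('scene','s5.png')
a=c['frame'][120:255,290:425,::-1]; cv2.imwrite('pics/z8.png',cv2.resize(a,None,fx=4.4,fy=4.4,interpolation=cv2.INTER_CUBIC))
E
```

```text
t 9.55 tcp [476.398 175.942 207.527] washer tcp [-55.47    1.894 207.527] grasp pt [-64.949   1.839 223.993] tilt 29.928540984091708 yaw err 0.1255745513278953 roll 0.193727737139137
{'back_low': array([ 65.3, 158.2]), 'front_low': array([-73.4,  78.3]), 'front_up': array([-110.8,  143.3]), 'back_up': array([ 27.8, 223.2]), 'y': np.float64(1.8)}
F [-0.317  0.257  0.889] M [0.101 0.458 0.015] w 38.28531718063882
```

View pics/w5.png

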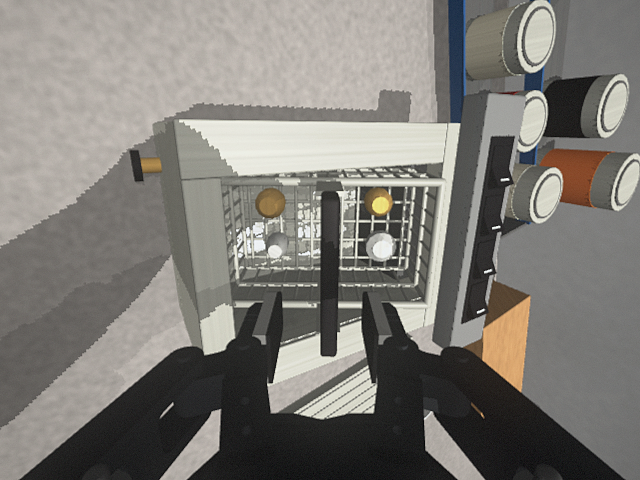

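View pics/z8.png

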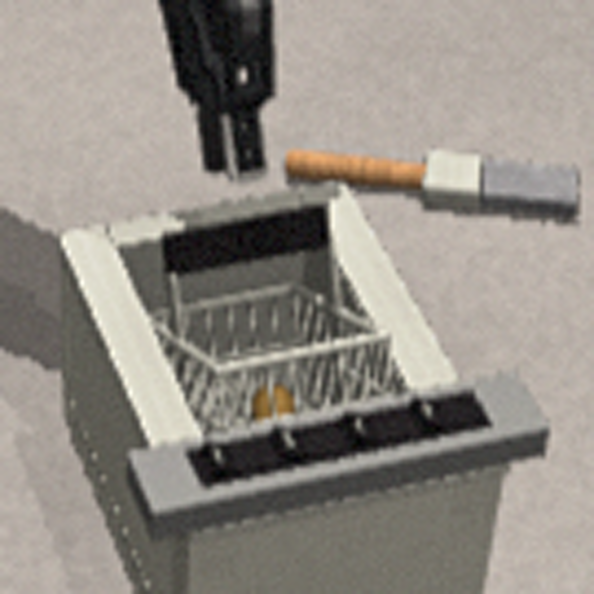

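Wrist view: the rockers show their right halves raised. The bar is at column 329 between the pads at 275 and 372, parallel to them. I'll go in and close.

Emit:
step_arm(commands=[[[0.9,-0.15,-1.2,0,0,0],[0.9,-0.15,-1.2,0,0,0],[0.7,-0.15,-1.2,0,0,0],[0.4,-0.1,-0.7,0,0,0],[0,0,0,0,0,0]]])

```text
t: 10.15
ee_pos: [505.4, 170.7, 164.8]
tcp_rot: [0.026, 0.961, -0.101, 0.257]
contact_force: [0.6, -0.2, 0.6]
gripper_width: 38.7
```

Emit:
step_arm(commands=[[[0,0,0,0,0,0],[0,0,0,0,0,0]]])

```text
t: 10.35
ee_pos: [505.8, 171.1, 166.1]
tcp_rot: [0.025, 0.96, -0.101, 0.258]
contact_force: [0.2, 0.2, -0.3]
gripper_width: 38.4
```

```bash
python3 st.py; python3 - <<'E'
from h import *
c=snap('wrist','w6.png')
E
```

```text
t 10.35 tcp [505.835 171.096 166.093] washer tcp [-25.673   3.37  166.093] grasp pt [-35.196   3.28  182.535] tilt 30.077739055863514 yaw err 0.12441195501697676 roll 0.3165844698035466
{'back_low': array([ 95.2, 117.1]), 'front_low': array([-43.3,  36.9]), 'front_up': array([-80.9, 101.8]), 'back_up': array([ 57.6, 182. ]), 'y': np.float64(3.3)}
F [ 0.168  0.189 -0.264] M [ 0.057  0.493 -0.006] w 38.42057942102319
```

View pics/w6.png

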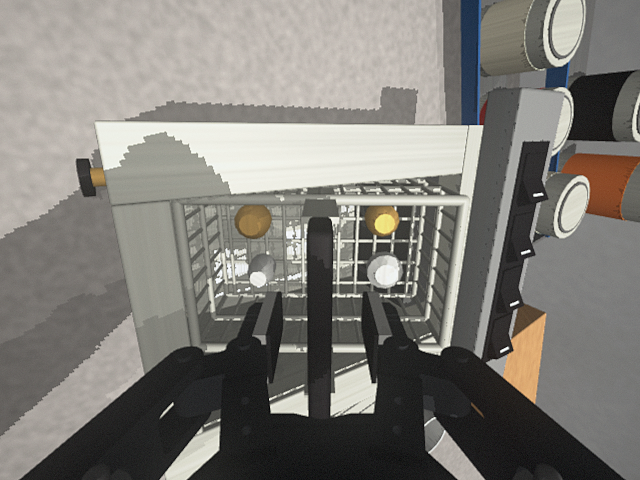

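Emit:
step_arm(commands=[[[0,0,0,0,0,0],[0,0,0,0,0,0],[0,0,0,0,0,0]]], gripper=1)

```text
t: 10.7
ee_pos: [505.2, 171.0, 165.3]
tcp_rot: [0.026, 0.961, -0.101, 0.257]
contact_force: [-3.7, 1.1, 2.9]
gripper_width: 9.0
```

Emit:
step_arm(commands=[[[0,0,0,0,0,0],[0,0,0,0,0,0]]])

```text
t: 10.9
ee_pos: [505.2, 171.0, 165.3]
tcp_rot: [0.026, 0.961, -0.101, 0.257]
contact_force: [-4.9, 0.4, 4.6]
gripper_width: 9.0
```

```bash
python3 st.py
```

```text
t 10.9 tcp [505.206 171.007 165.285] washer tcp [-26.269   3.15  165.285] grasp pt [-35.764   3.065 181.742] tilt 29.983250508506085 yaw err 0.1399115532257088 roll 0.29650582017580884
{'back_low': array([ 94.5, 116. ]), 'front_low': array([-44.1,  36.1]), 'front_up': array([-81.6, 101.1]), 'back_up': array([ 57., 181.]), 'y': np.float64(3.1)}
F [-4.949  0.402  4.606] M [ 0.27   0.864 -0.086] w 9.002801270150037
```

```bash
cat > path.py <<'E'
from m2 import *
np.set_printoptions(precision=2,suppress=True)
def tcp(bx,bz,th):
    t=np.radians(th); X=np.array([np.cos(t),np.sin(t)]); Z=np.array([-np.sin(t),np.cos(t)])
    return np.array([bx,bz])-80*X+103*Z
wp=[(94.5,116,30),(97,118.5,30),(96.3,118,25),(94.2,118,20),(91.5,118,15),(88.3,118,10),(84.4,118,5),(80,118,0)]
for a,b in zip(wp,wp[1:]):
    d=tcp(*b)-tcp(*a); c_,s_=np.cos(r.x[2]),np.sin(r.x[2]); n=3
    print(b,'total mm washer',d,'per-row cm (3 rows)',np.array([d[0]*c_,d[0]*s_,d[1]])/10/n,'rot',np.radians(a[2]-b[2])/n*np.array([-s_,c_]))
E
python3 path.py
```

```text
(97, 118.5, 30) total mm washer [2.5 2.5] per-row cm (3 rows) [ 0.08 -0.02  0.08] rot [0. 0.]
(96.3, 118, 25) total mm washer [4.05 9.84] per-row cm (3 rows) [ 0.13 -0.03  0.33] rot [0.01 0.03]
(94.2, 118, 20) total mm washer [3.53 9.89] per-row cm (3 rows) [ 0.12 -0.02  0.33] rot [0.01 0.03]
(91.5, 118, 15) total mm washer [3.77 9.36] per-row cm (3 rows) [ 0.12 -0.03  0.31] rot [0.01 0.03]
(88.3, 118, 10) total mm washer [4.06 8.76] per-row cm (3 rows) [ 0.13 -0.03  0.29] rot [0.01 0.03]
(84.4, 118, 5) total mm washer [4.1  8.09] per-row cm (3 rows) [ 0.13 -0.03  0.27] rot [0.01 0.03]
(80, 118, 0) total mm washer [4.27 7.36] per-row cm (3 rows) [ 0.14 -0.03  0.25] rot [0.01 0.03]
```

Emit:
step_arm(commands=[[[0.08,-0.06,0.1,0,0,0],[0.08,-0.06,0.1,0,0,0],[0.08,-0.06,0.1,0,0,0],[0,0,0,0,0,0]]])

```text
t: 11.3
ee_pos: [505.4, 169.9, 166.0]
tcp_rot: [0.025, 0.962, -0.1, 0.255]
contact_force: [-6.4, 3.8, 0.3]
gripper_width: 9.2
```

```bash
python3 st.py
```

```text
t 11.3 tcp [505.436 169.941 166.046] washer tcp [-25.82    2.157 166.046] grasp pt [-35.22    2.04  182.558] tilt 29.652383830694188 yaw err 0.3003228769499718 roll 0.4069925969986802
{'back_low': array([ 94.7, 116.1]), 'front_low': array([-44.4,  37. ]), 'front_up': array([-81.5, 102.1]), 'back_up': array([ 57.6, 181.3]), 'y': np.float64(2.0)}
F [-6.414  3.755  0.257] M [0.852 1.449 0.43 ] w 9.178564090176408
```

Emit:
step_arm(commands=[[[0,0,0.15,0,0,0],[0,0,0.15,0,0,0],[0,0,0,0,0,0],[0,0,0,0,0,0]]])

```text
t: 11.7
ee_pos: [507.2, 168.6, 170.1]
tcp_rot: [0.026, 0.961, -0.101, 0.257]
contact_force: [0.3, 1.1, -5.6]
gripper_width: 8.7
```

```bash
python3 st.py
```

```text
t 11.7 tcp [507.189 168.598 170.051] washer tcp [-23.822   1.215 170.051] grasp pt [-33.294   1.159 186.522] tilt 29.900757515808657 yaw err 0.15541425988772326 roll 0.19430195328106242
{'back_low': array([ 96.9, 120.6]), 'front_low': array([-41.8,  40.9]), 'front_up': array([-79.2, 105.9]), 'back_up': array([ 59.5, 185.7]), 'y': np.float64(1.2)}
F [ 0.28  1.09 -5.57] M [0.259 1.364 0.005] w 8.745736793041647
```

Basket is free: about 5.6 N of weight and no side force. Now I'll swing it level in steps.

Emit:
step_arm(commands=[[[0.13,-0.03,0.28,0.0061,0.0284,0],[0.13,-0.03,0.28,0.0061,0.0284,0],[0.13,-0.03,0.28,0.0061,0.0284,0],[0,0,0,0,0,0]]])

```text
t: 12.1
ee_pos: [512.8, 168.0, 180.0]
tcp_rot: [0.021, 0.971, -0.103, 0.216]
contact_force: [0.2, -0.8, -5.6]
gripper_width: 9.2
```

```bash
python3 st.py
```

```text
t 12.1 tcp [512.797 167.976 180.01 ] washer tcp [-18.21   1.79 180.01] grasp pt [-26.25    1.715 197.225] tilt 25.03479636000882 yaw err 0.06904563521548167 roll 0.24748947006231264
{'back_low': array([ 97.9, 120.5]), 'front_low': array([-47.1,  52.8]), 'front_up': array([-78.8, 120.8]), 'back_up': array([ 66.1, 188.5]), 'y': np.float64(1.7)}
F [ 0.161 -0.797 -5.646] M [0.275 1.118 0.002] w 9.195379561409467
```

Emit:
step_arm(commands=[[[0.06,-0.03,0.27,0.0061,0.0284,0],[0.06,-0.03,0.27,0.0061,0.0284,0],[0.06,-0.03,0.27,0.0061,0.0284,0],[0,0,0,0,0,0]]])

```text
t: 12.5
ee_pos: [515.1, 167.1, 188.3]
tcp_rot: [0.017, 0.979, -0.104, 0.174]
contact_force: [0.8, -0.6, -6.2]
gripper_width: 9.3
```

```bash
python3 st.py
```

```text
t 12.5 tcp [515.064 167.072 188.306] washer tcp [-15.803   1.385 188.306] grasp pt [-22.353   1.311 206.141] tilt 20.167430249633348 yaw err 0.07445218219722047 roll 0.239339312448378
{'back_low': array([ 94.8, 119.2]), 'front_low': array([-55.4,  64. ]), 'front_up': array([-81.2, 134.4]), 'back_up': array([ 68.9, 189.6]), 'y': np.float64(1.3)}
F [ 0.834 -0.569 -6.172] M [ 0.217  0.795 -0.047] w 9.326036696438406
```

Emit:
step_arm(commands=[[[0.1,-0.03,0.3,0.0061,0.0284,0],[0.1,-0.03,0.3,0.0061,0.0284,0],[0.1,-0.03,0.3,0.0061,0.0284,0],[0,0,0,0,0,0]]])

```text
t: 12.9
ee_pos: [518.0, 166.2, 197.1]
tcp_rot: [0.012, 0.986, -0.104, 0.132]
contact_force: [1.3, 0.6, -5.5]
gripper_width: 9.2
```

```bash
python3 st.py;  python3 - <<'E'
from h import *
c=snap('wrist','w7.png')
E
```

```text
t 12.9 tcp [518.001 166.218 197.088] washer tcp [-12.752   1.17  197.088] grasp pt [-17.731   1.097 215.424] tilt 15.191562722391954 yaw err 0.09082259034725775 roll 0.22815257101061073
{'back_low': array([ 91.4, 118.7]), 'front_low': array([-63. ,  76.7]), 'front_up': array([-82.6, 149.1]), 'back_up': array([ 71.8, 191. ]), 'y': np.float64(1.1)}
F [ 1.316  0.579 -5.512] M [ 0.154  0.572 -0.059] w 9.225373536595159
```

View pics/w7.png

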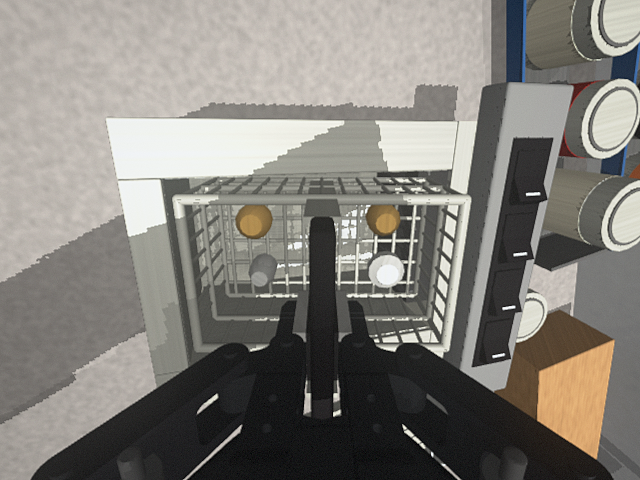

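Emit:
step_arm(commands=[[[0.13,-0.03,0.28,0.0061,0.0284,0],[0.13,-0.03,0.28,0.0061,0.0284,0],[0.13,-0.03,0.28,0.0061,0.0284,0],[0,0,0,0,0,0]]])

```text
t: 13.35
ee_pos: [521.6, 165.3, 205.2]
tcp_rot: [0.008, 0.991, -0.105, 0.088]
contact_force: [0.8, -0.6, -5.2]
gripper_width: 8.9
```

```bash
python3 st.py
```

```text
t 13.35 tcp [521.551 165.296 205.158] washer tcp [ -9.087   1.018 205.158] grasp pt [-12.442   0.95  223.859] tilt 10.17075623537869 yaw err 0.10583976787519007 roll 0.2074865800375787
{'back_low': array([ 87.8, 117.9]), 'front_low': array([-69.6,  89.6]), 'front_up': array([-82.9, 163.5]), 'back_up': array([ 74.6, 191.7]), 'y': np.float64(1.0)}
F [ 0.768 -0.562 -5.165] M [0.136 0.31  0.003] w 8.873964113231981
```

Emit:
step_arm(commands=[[[0.12,-0.03,0.27,0.0061,0.0284,0],[0.12,-0.03,0.27,0.0061,0.0284,0],[0.12,-0.03,0.27,0.0061,0.0284,0],[0,0,0,0,0,0]]])

```text
t: 13.75
ee_pos: [525.1, 164.4, 213.1]
tcp_rot: [0.003, 0.993, -0.105, 0.045]
contact_force: [-0.2, -0.0, -6.4]
gripper_width: 9.3
```

Emit:
step_arm(commands=[[[0.13,-0.03,0.25,0.0061,0.0284,0],[0.13,-0.03,0.25,0.0061,0.0284,0],[0.13,-0.03,0.25,0.0063,0.0294,0],[0,0,0,0,0,0]]])

```text
t: 14.15
ee_pos: [529.0, 163.5, 220.5]
tcp_rot: [-0.001, 0.994, -0.105, 0.001]
contact_force: [1.2, -0.7, -6.3]
gripper_width: 8.7
```

```bash
python3 st.py;  python3 - <<'E'
from h import *
c=snap('wrist','w8.png'); c=snap('scene','s8.png')
a=c['frame'][110:255,290:425,::-1]; cv2.imwrite('pics/z9.png',cv2.resize(a,None,fx=4.1,fy=4.1,interpolation=cv2.INTER_CUBIC))
E
```

```text
t 14.15 tcp [528.971 163.485 220.461] washer tcp [ -1.452   0.814 220.461] grasp pt [ -1.498   0.753 239.461] tilt 0.13973221571153932 yaw err 0.11683029673467532 roll 0.18472979111844137
{'back_low': array([ 78.8, 117.7]), 'front_low': array([-81.2, 117.3]), 'front_up': array([-81.4, 192.3]), 'back_up': array([ 78.6, 192.7]), 'y': np.float64(0.8)}
F [ 1.175 -0.666 -6.33 ] M [ 0.002 -0.132 -0.015] w 8.74791503636405
```

View pics/w8.png

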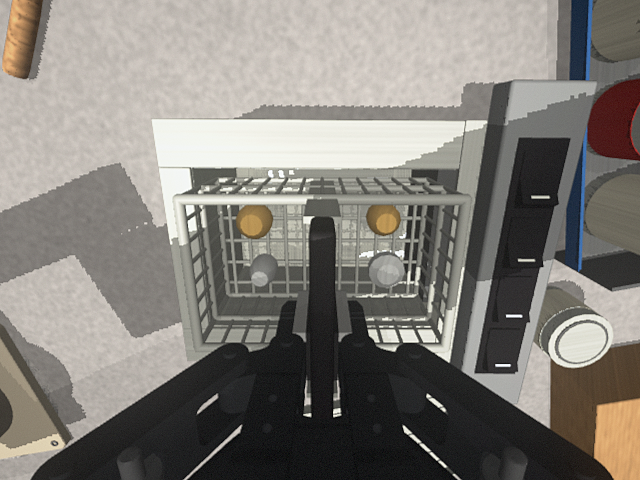

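View pics/z9.png

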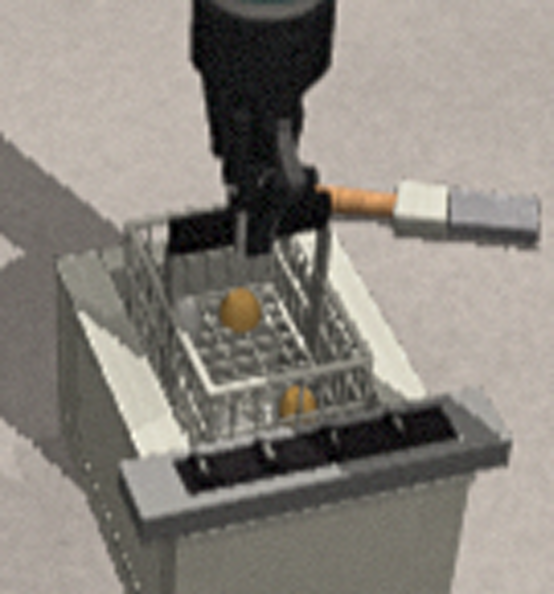

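The basket is level and free in the mouth, with no side force. I'll lift it straight up, then carry it to the tray.

Emit:
step_arm(commands=[[[0.03,0,1,0,0,0],[0.03,0,2,0,0,0],[0,0,2,0,0,0],[0,0,2,0,0,0],[0,0,1.5,0,0,0]]])

```text
t: 14.75
ee_pos: [528.7, 163.8, 307.8]
tcp_rot: [-0.002, 0.994, -0.105, 0.002]
contact_force: [0.9, -0.4, -6.1]
gripper_width: 9.1
```

Emit:
step_arm(commands=[[[0,-0.8,0,0,0,0],[-0.1,-1.6,0,0,0,0.02],[-0.1,-2.4,0,0,0,0.02],[-0.1,-2.8,0,0,0,0.02],[-0.1,-2.8,0,0,0,0.02]]])

```text
t: 15.25
ee_pos: [523.6, 58.3, 304.7]
tcp_rot: [-0.001, 0.998, -0.064, -0.0]
contact_force: [0.9, 0.2, -5.9]
gripper_width: 8.7
```

Emit:
step_arm(commands=[[[-0.2,-2.8,0,0,0,0.02],[-0.2,-2.8,0,0,0,0.02],[-0.2,-2.8,0,0,0,0.02],[-0.2,-2.8,0,0,0,0.02],[-0.2,-2.8,0,0,0,0.02]]])

```text
t: 15.75
ee_pos: [513.4, -81.8, 304.7]
tcp_rot: [-0.002, 1.0, -0.015, -0.001]
contact_force: [0.1, -0.9, -5.5]
gripper_width: 9.0
```

Emit:
step_arm(commands=[[[-0.2,-2.8,0,0,0,0.02],[-0.2,-2.8,0,0,0,0.013],[-0.2,-2.4,0,0,0,0],[-0.1,-1.6,0,0,0,0],[0,-0.8,0,0,0,0]]])

```text
t: 16.25
ee_pos: [506.9, -185.6, 305.0]
tcp_rot: [-0.002, 1.0, 0.0, -0.001]
contact_force: [0.7, -0.7, -6.8]
gripper_width: 9.0
```

Emit:
step_arm(commands=[[[0,0,0,0,0,0],[0,0,0,0,0,0]]])

```text
t: 16.45
ee_pos: [507.5, -183.6, 305.4]
tcp_rot: [-0.002, 1.0, 0.002, -0.0]
contact_force: [0.7, -0.1, -6.4]
gripper_width: 9.0
```

```bash
python3 st.py;  python3 - <<'E'
from h import *
for n in ['wrist','scene','top']: c=snap(n,n+'9.png')
E
```

```text
t 16.45 tcp [ 507.481 -183.58   305.409] washer tcp [  50.796 -342.968  305.409] grasp pt [  50.823 -343.051  324.409] tilt -0.08317400299003092 yaw err 12.357484511833553 roll 0.24966968866828707
{'back_low': array([130.6, 202.3]), 'front_low': array([-29.4, 202.5]), 'front_up': array([-29.2, 277.5]), 'back_up': array([130.8, 277.3]), 'y': np.float64(-343.1)}
F [ 0.735 -0.112 -6.406] M [-0.013  0.021 -0.01 ] w 8.955138772085775
```

View pics/wrist9.png

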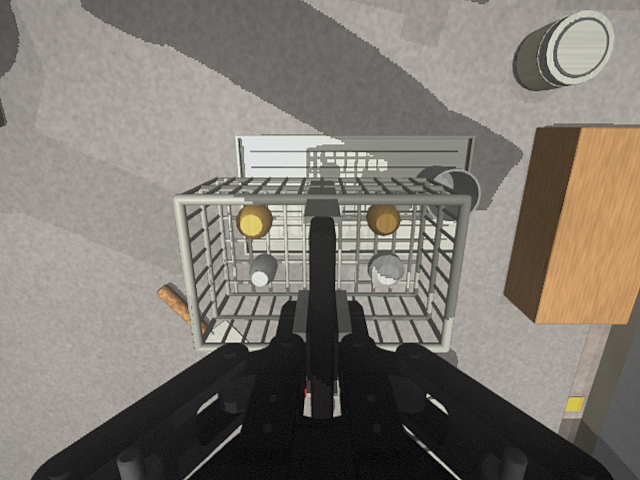

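View pics/scene9.png

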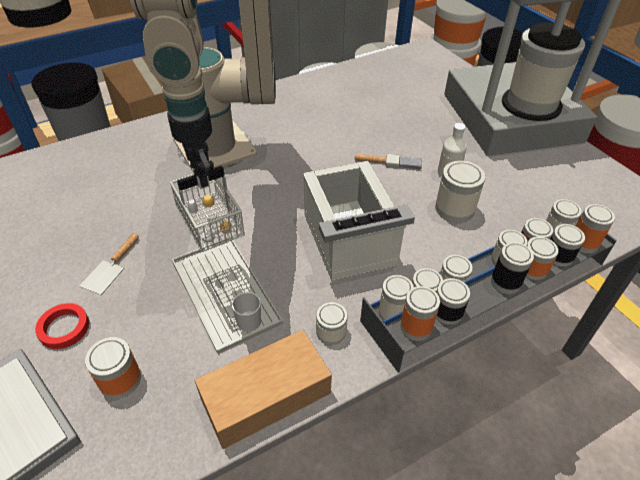

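View pics/top9.png

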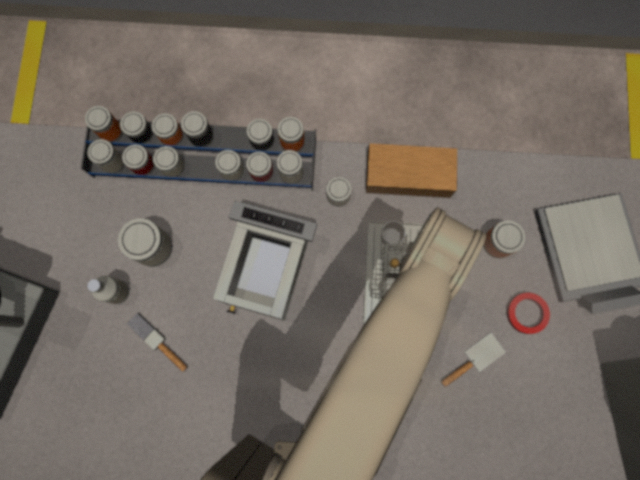

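```bash
python3 - <<'E'
from h import *
np.set_printoptions(precision=1,suppress=True)
w=load('wrist9'); s=load('scene9')
for p in [(237,136),(474,137)]: print(onz(w,*p,14))
print('scene'); 
for p in [(172,261),(231,240),(282,323),(220,349)]: print(onz(s,*p,14))
print('cup',onz(w,450,190,70),onz(s,246,300,70))
a=cv2.imread('pics/scene0.png')[230:360,160:290]; cv2.imwrite('pics/z10.png',cv2.resize(a,None,fx=4.4,fy=4.4,interpolation=cv2.INTER_CUBIC))
E
```

```text
[ 401.2 -112.2   14. ]
[ 697.5 -112.5   14. ]
scene
[ 406.7 -271.2   14. ]
[ 411.4 -114.    14. ]
[ 704.9 -113.4   14. ]
[ 700.2 -261.5   14. ]
cup [ 654.3 -169.1   70. ] [ 647.4 -171.    70. ]
```

View pics/z10.png

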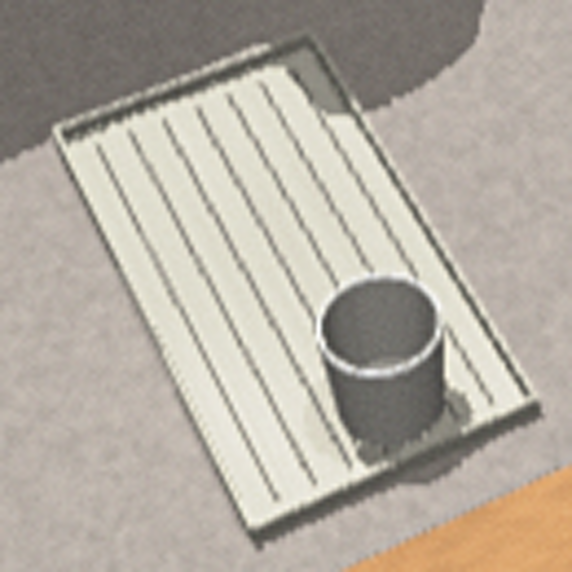

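Tray centre comes out at about (550,-190), unturned, and the cup is at (655,-171). I'll put the basket at (510,-190), which leaves about 30 mm on all sides.

Emit:
step_arm(commands=[[[0.1,-0.3,-1.5,0,0,0],[0.1,-0.3,-3,0,0,0],[0,0,-3.5,0,0,0],[0,0,-3.5,0,0,0],[0,0,-2.5,0,0,0]]])

```text
t: 17.1
ee_pos: [508.6, -189.0, 163.3]
tcp_rot: [-0.002, 1.0, 0.002, -0.001]
contact_force: [-0.8, -0.8, -6.6]
gripper_width: 8.9
```

Emit:
step_arm(commands=[[[0,0,-2,0,0,0],[0,0,-1.5,0,0,0],[0,0,-0.5,0,0,0],[0,0,0,0,0,0]]])

```text
t: 17.5
ee_pos: [509.2, -189.6, 125.1]
tcp_rot: [-0.002, 1.0, 0.002, -0.001]
contact_force: [-0.2, 0.4, -5.8]
gripper_width: 9.1
```

```bash
python3 st.py;  python3 - <<'E'
from h import *
for n in ['scene']:
  c=snap(n,n+'10.png')
  a=c['frame'][200:360,150:310,::-1]; cv2.imwrite('pics/z11.png',cv2.resize(a,None,fx=3.6,fy=3.6,interpolation=cv2.INTER_CUBIC))
E
```

```text
t 17.5 tcp [ 509.216 -189.597  125.068] washer tcp [  53.762 -348.483  125.068] grasp pt [  53.809 -348.556  144.067] tilt -0.14158821352993448 yaw err 12.380874140619358 roll 0.22044152989077084
{'back_low': array([133.5,  21.9]), 'front_low': array([-26.5,  22.3]), 'front_up': array([-26.3,  97.3]), 'back_up': array([133.7,  96.9]), 'y': np.float64(-348.6)}
F [-0.168  0.379 -5.827] M [-0.019  0.025  0.004] w 9.089577264295684
```

View pics/z11.png

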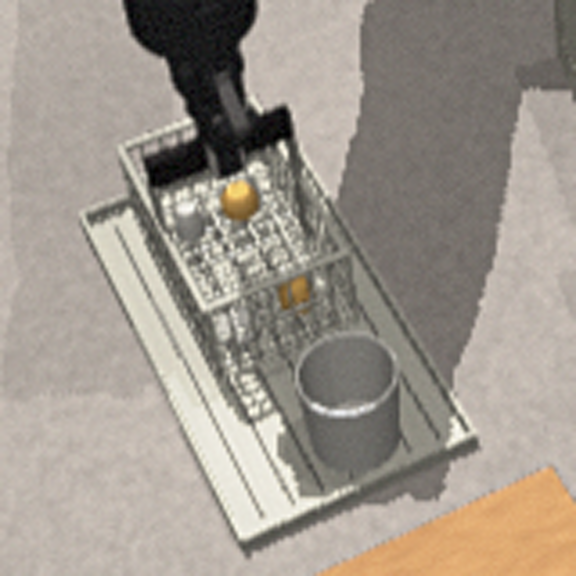

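The basket hangs over the tray, clear of the cup and rims. Last, slow lowering.

Emit:
step_arm(commands=[[[0,0,-0.5,0,0,0],[0,0,-0.4,0,0,0],[0,0,-0.3,0,0,0],[0,0,-0.1,0,0,0],[0,0,0,0,0,0]]])

```text
t: 18.05
ee_pos: [509.4, -190.4, 112.4]
tcp_rot: [-0.002, 1.0, 0.001, -0.0]
contact_force: [0.5, 0.6, -5.9]
gripper_width: 9.5
```

Emit:
step_arm(commands=[[[0,0,-0.1,0,0,0],[0,0,-0.1,0,0,0],[0,0,-0.1,0,0,0],[0,0,0,0,0,0]]])

```text
t: 18.45
ee_pos: [509.5, -190.3, 109.4]
tcp_rot: [-0.002, 1.0, 0.001, -0.0]
contact_force: [0.0, 0.1, -5.0]
gripper_width: 9.2
```

Emit:
step_arm(commands=[[[0,0,-0.1,0,0,0],[0,0,0,0,0,0]]])

```text
t: 18.65
ee_pos: [509.5, -190.3, 108.5]
tcp_rot: [-0.002, 1.0, 0.001, -0.0]
contact_force: [0.3, -0.8, -6.4]
gripper_width: 9.0
```

Emit:
step_arm(commands=[[[0,0,-0.1,0,0,0],[0,0,0,0,0,0]]])

```text
t: 18.85
ee_pos: [509.7, -190.5, 107.7]
tcp_rot: [-0.002, 1.0, 0.001, -0.0]
contact_force: [0.2, 0.7, -6.3]
gripper_width: 8.9
```

Emit:
step_arm(commands=[[[0,0,-0.1,0,0,0],[0,0,0,0,0,0]]])

```text
t: 19.05
ee_pos: [509.8, -190.8, 107.5]
tcp_rot: [-0.001, 1.0, 0.001, 0.0]
contact_force: [-2.7, -0.4, 0.9]
gripper_width: 8.6
```

Emit:
step_arm(commands=[[[0,0,-0.1,0,0,0],[0,0,0,0,0,0]]])

```text
t: 19.25
ee_pos: [509.7, -190.9, 107.5]
tcp_rot: [-0.001, 1.0, 0.001, 0.0]
contact_force: [-5.4, 0.2, 7.7]
gripper_width: 8.8
```

The basket stands on the tray. I'll ease the push, open, and retreat straight up.

Emit:
step_arm(commands=[[[0,0,0.1,0,0,0],[0,0,0,0,0,0]]])

```text
t: 19.45
ee_pos: [509.8, -190.9, 107.5]
tcp_rot: [-0.001, 1.0, 0.001, 0.0]
contact_force: [-3.2, -1.2, 5.4]
gripper_width: 9.2
```

Emit:
step_arm(commands=[[[0,0,0,0,0,0],[0,0,0,0,0,0],[0,0,0,0,0,0]]], gripper=0.45)

```text
t: 19.75
ee_pos: [510.3, -190.4, 106.7]
tcp_rot: [-0.002, 1.0, 0.001, 0.001]
contact_force: [-0.2, 0.4, -0.8]
gripper_width: 47.1
```

Emit:
step_arm(commands=[[[0,0,0.5,0,0,0],[0,0,1,0,0,0],[0,0,2,0,0,0],[0,0,3,0,0,0],[0,0,3,0,0,0]]])

```text
t: 20.25
ee_pos: [509.5, -190.3, 203.1]
tcp_rot: [-0.002, 1.0, 0.001, -0.0]
contact_force: [0.5, -0.1, -0.8]
gripper_width: 47.1
```

Emit:
step_arm(commands=[[[-1,0,3,0,0,0],[-2,0,3,0,0,0],[-2,0,2,0,0,0],[0,0,0,0,0,0],[0,0,0,0,0,0]]])

```text
t: 20.75
ee_pos: [460.2, -190.7, 282.7]
tcp_rot: [-0.001, 1.0, 0.001, 0.001]
contact_force: [0.4, -0.3, 0.1]
gripper_width: 46.8
```

```bash
python3 st.py;  python3 - <<'E'
from h import *
for n in ['scene','wrist','top']:
  c=snap(n,n+'11.png')
a=cv2.imread('pics/scene11.png')[140:360,150:430]; cv2.imwrite('pics/z12.png',cv2.resize(a,None,fx=2.7,fy=2.7,interpolation=cv2.INTER_CUBIC))
E
```

```text
t 20.75 tcp [ 460.16  -190.673  282.654] washer tcp [   6.038 -359.889  282.654] grasp pt [   6.001 -359.942  301.654] tilt 0.11161543029472602 yaw err 12.309196676891688 roll 0.15819712805250816
{'back_low': array([ 86.2, 179.8]), 'front_low': array([-73.8, 179.5]), 'front_up': array([-73.9, 254.5]), 'back_up': array([ 86.1, 254.8]), 'y': np.float64(-359.9)}
F [ 0.36  -0.267  0.114] M [-0.005 -0.028  0.037] w 46.8385163184835
```

View pics/z12.png

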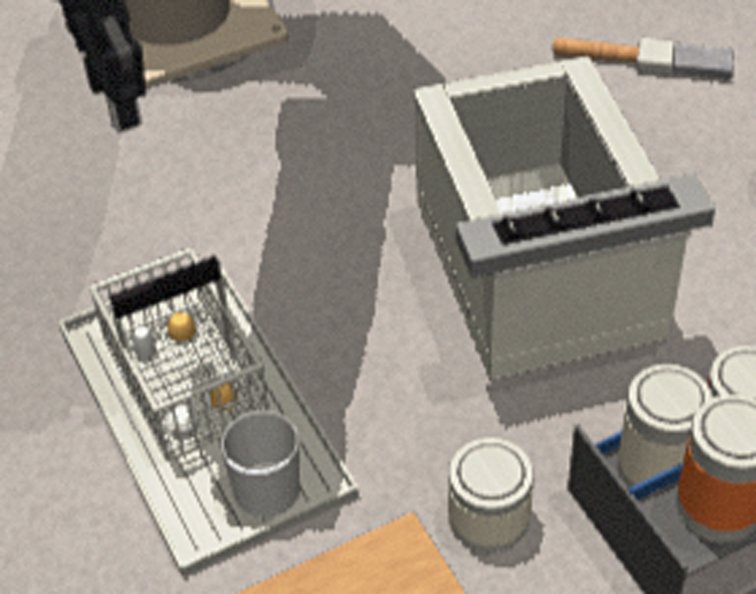

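View pics/wrist11.png

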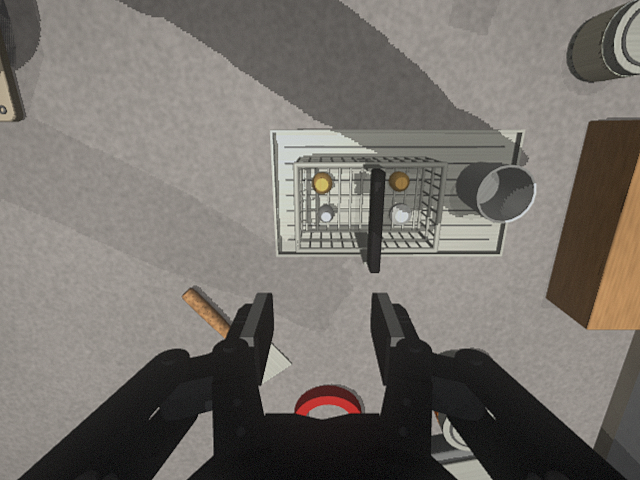

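```bash
python3 - <<'E'
from h import *
np.set_printoptions(precision=1,suppress=True)
w=load('wrist11')
print('rim', [onz(w,*p,78)[:2] for p in [(295,162),(445,161),(437,250),(296,250)]])
print('base',[onz(w,*p,5)[:2] for p in [(307,157),(432,157)]])
print('tray',[onz(w,*p,14)[:2] for p in [(272,131),(523,131),(500,255),(277,255)]])
print('cup',onz(w,508,193,70)[:2])
a=load('scene0')['frame'];b=load('scene11')['frame']
d=np.abs(a.astype(int)-b).sum(2)>120
for n,(u,v,k) in dict(small=(331,322,22),litre=(460,190,30),orange=(112,367,32),cup=(246,313,20)).items(): print(n,d[v-k:v+k,u-k:u+k].mean())
print(manip.finish_job())
E
```

```text
rim [array([ 432.7, -142.1]), array([ 585.8, -140.7]), array([ 588.7, -237.7]), array([ 431.5, -238.1])]
base [array([ 441.8, -143.4]), array([ 595.7, -143. ])]
tray [array([ 401.4, -112.9]), array([ 696.4, -112.2]), array([ 696.9, -268.7]), array([ 400.9, -269.5])]
cup [ 660.6 -175. ]
small 0.0
litre 0.0
orange 0.0
cup 0.300625
the job is handed in; nothing more can be done
None
```

The job is done and handed in at about 21 s of the 58 s allowed: the washer is off, and the basket is out and standing in the drip tray.

- **Rockers:** I switched off all four with one right-to-left finger drag. Forces peaked at about 12 N. The later pictures show every right half raised.
- **Basket out of the tank:** I gripped it by its handle, eased it off the heater guard and swung it from 30° to level inside the mouth. The only push was about 6 N sideways at the first lift, where I think its underside caught the guard. Side force stayed near zero after that.
- **Basket in the tray:** I lowered it in 1 mm steps. Its rim measures x 432–588 and y −238 to −141, inside the tray at x 401–697 and y −269 to −112. That leaves about 35 mm to the cup. The gripper is open, well clear and touching nothing.
- **Tins and cup:** The patches around the three tins I checked are unchanged between the first and last pictures. The patch around the cup changed by 30%. I put that down to shadow and the basket now beside it, because the cup still measures about (660, −175) against (657, −173) at the start.

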